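# Close a watch in the case press and hold the pressure

### The job

Close up the wristwatch: lay its loose steel back, outer face up, squarely into the open case in the press's nest, push the slide fully home under the ram, then press the spring-return lever down until its red pointer stands in the green field of the scale, never as far as the red one, which would crack the glass. Finish holding the lever there, with the pointer in the green, so that the sealing cement can grab; do not pull the lever before the slide is home, and leave the tweezers, the teal pot and the burr block where they are.

Things in the scene. Friction and masses are not known exactly. Their poses are not given: they have to be found in the camera images.
- press: blue cast-iron watch case press, fixed to the table: C-frame with its column at the back (+x of its own frame), head 72 mm wide (y from -36 to 36 mm) from 115 to 245 mm high, base 20 mm high. Origin on the table straight below the axis of the ram; its own x points away from the robot's side, y along the slide to the left, z up. Turned by up to 0.2 rad. The lever is on its front and points to its -y (right) side; the loading slide sticks out on its +y (left) side
- slide (a joint): loading slide that carries the nest; 0 = pulled fully out to the left (as at the start), 0.12 m = fully home against its stop with the nest under the ram. It moves along the press's -y as the value grows; friction about 1.5 N, stays where it is left
- slide_knob (a point): centre of the upright black knob on the left end of the slide, 17 mm diameter, 28 mm tall (14 mm above and below this point, which is 65 mm above the table; the slide's top surface is 23 mm below it); 110 mm to the press's +y from the centre of the nest, moves with the slide
- case: steel wristwatch case lying dial-down in the white nylon nest on the slide (62 mm outside diameter, its top 5 mm above the case's underside), open side up with the movement showing; 41 mm outside diameter, 15 mm high, two pairs of lugs and a crown stand out sideways but stay 5 mm or more below its rim. Origin: centre of its underside; loose, with 1 mm play in the nest; turned any way within 0.4 rad
- case_rim (a point): centre of the case's open rim, at its top (59 mm above the table), z up. The bore inside is 36 mm wide and 6 mm deep; the back's flange must sit on this rim
- back_center (a point): the loose watch back, a round steel lid of 30 g lying outer face up on the walnut block; flange 46 mm diameter and 4.5 mm thick, below it a spigot 34 mm in diameter and 5 mm long that tapers to 28 mm at its foot, total 9.5 mm high. This point is on its axis at mid-thickness of the flange: 2.25 mm below its top, 7.25 mm above its underside. Seated in the case it lies 2.25 mm above case_rim. z up. Grasp it across the flange, which stands out 2.5 mm past the case all round
- wood_block: fixed walnut block 70 x 110 x 30 mm (x, y, z) on which the back lies; origin at the centre of its underside
- lever (a joint): press lever; 0 = up at rest against its stop, grows as the lever is pressed down, 1.36 rad = lower stop. Spring-return: it goes back up when released. The ram goes down 24 mm per rad. With the nest home and the back on, the pad touches the back at 0.73 rad; the green field of the scale is 0.90 to 1.10 rad, the red field begins at 1.24 rad. At the grip it takes about 2 N to start and 5 to 6 N in the green
- lever_hinge (a point): point on the lever's hinge axis (185 mm above the table) in the plane of the grip's centre; the axis is the press's x axis
- lever_grip (a point): centre of the lever's black cross grip, a horizontal bar of 22 mm diameter and 90 mm long lying along the press's x axis, 165 mm from the hinge. At lever value q it is 165*cos(0.55-q) mm to the press's -y of the hinge and 165*sin(0.55-q) mm above it; it can be pushed down from above
- pad: white nylon pad, 35 mm diameter, on a spring of 2.2 N/mm under the ram; origin on the table below the ram's axis when up. Its underside is 81 mm above the table at rest
- back: the watch back again, as a body; origin at the centre of its underside (spigot)
- tweezers: steel tweezers, 136 mm long, lying on the table: a bystander
- pot_teal: small teal pot with a black lid, 36 mm diameter, 46 mm high: a bystander
- burr_box: round dark wooden block with upright rotary burrs, 76 mm diameter, 67 mm high: a bystander
Things that resemble listed ones, but are neither listed nor needed, are in the scene too. Leave any orange look-alike of the case alone.

How it is judged:
By the outcome, as a careful person would: the job done as asked, in the order asked, and still so for the second after the job is handed in, while the arm keeps its last pose, push and grip.
It also fails if it takes over 64 s, if anything falls off the work surface, if the arm or the gripper's body presses on something with over 40 N, if the wrist force passes 120 N, or if a joint passes its speed limit or range.

### The arm

A 6-joint arm with a two-finger parallel gripper is mounted at the origin on a cart in front of the work surface, level with it; the furniture and walls round the work are solid. World frame = base frame: x ahead of the robot, y to its left, z up, the work surface at z = 0. Lengths are in m, angles in rad, forces in N, time in s.
With the tool pointing down it reaches from about 0.375 to 0.9 m from the base axis. Payload 3.1 kg.
Tool frame: the origin (TCP) lies on the centre line of the jaws, within the pads' length; the fingertips stand robot.tip_reach ahead of it and the grasp point (between the pads) lies 8 mm behind it (robot.tip_reach is the distance from the TCP to the fingertips, in m); z points along the fingers, y is the line along which they close (so a half turn about z gives the same grasp; the last joint's range is limited). The gripper opens to 87 mm and grips with 3 to 60 N. Pads are 19 mm wide; open, the fingers measure 117 mm over their backs; the gripper's body (75 mm by 190 mm) begins 51 mm behind the grasp point.
Start: joints at [0.986, 0.527, 1.433, -0, 1.181, -0.178], TCP at [0.247, 0.574, 0.196] pointing down, gripper open.
Joint ranges: [-3.08, 3.08], [-0.75, 2.2], [0.22, 2.44], [-1.43, 4.57], [0, 2.65], [-2.85, 2.85]. Speed limits (rad/s): [2.79, 2.79, 3.14, 3.14, 3.14, 3.14].

### API

Orientations are given as a unit quaternion [x, y, z, w].
In Python, from rig import robot gives the robot as it stands.
- The arm moves only by the tool jog_arm, never from a script. Its argument "motion" is one flat list of numbers, 7 for each row, row after row: the shift along the tool's x, y, z scaled (see below), then the turn, a rotation vector about the tool's x, y, z scaled (see below), then the gripper's target within -1 to 1 (shut at 1, half-way at 0, fully open at -1). In form: [x, y, z, rx, ry, rz, hand, x, y, z, rx, ry, rz, hand, ...]. A call has 1 to 12 rows; each row shifts and turns the commanded pose from where the row before left it, along the tool's axes as they then stand; what a row does not reach is not made up. The controller multiplies each number of a shift by 4 cm and each number of a turn by 4 degrees. A row lasts 1/8 s, in which the tool goes at most 62.5 mm and 10.7 degrees, less where a joint would pass 70% of its speed; a pose out of reach is approached as far as the arm can. A call with a number of a shift or a turn outside -1 to 1 is refused whole. A call with a gripper value outside its range is refused whole. The fingers move at their own pace and stop on an object; "grip_force" is the grip in N (left out, the last holds). Time passes only in rows, so rows that do not move let the fingers close. It gives the time, the measured TCP pose, the force, the opening and the grip force at its end, in the units of the state.
- robot.get_obs(): the state, without advancing time (a new reading comes with each control period).
- robot.camera(name): name is "scene" or "top" or "wrist"; returns the picture (420x560x3 uint8, blue, green, red); there is no depth.
- robot.calibration(name): a dict with "fx", "fy", "cx", "cy" (pixels), "dist_coeffs" ([k1, k2, p1, p2, k3] as OpenCV has them; the pictures are not rectified), "R" (3x3) and "t" (3): a world point X has camera coordinates R X + t; the wrist camera has in their place "T_tool_cam" (4x4, takes a point from camera to tool coordinates, whose origin is the TCP and whose axes are the flange's). Camera axes: x right, y down, z forward; pixel columns grow to the right and rows downward; lengths in m; the calibration is good to about 2 mm. A picture is of the moment at which its call begins: read the wrist's pose just before it. calibration takes no time and is no camera call.
- robot.hand_in(): hands the job in; it is judged then, once.
The state is a dict: "time": time; "q": joint angles; "joint_velocities": joint speeds; "joint_torque": joint torques, N m; "position": TCP position; "tool_rot": TCP orientation; "ft_force": force on the tool from outside, world axes, zero at the start; "moment": the same for the moment, N m; "grip_width": finger opening in m; "grip_force": force on a finger pad.
Only numpy, scipy, OpenCV 4.12 (cv2) and the standard library are available. Lean on these libraries where they do the work, as an engineer would, in place of code of your own. Each camera call takes 0.05 s, during which the arm holds its last target. There are 200 camera calls.

## Working session

There is one attempt and no reset: what is moved stays moved. The work goes in short steps, Python scripts to look and compute and a tool call to move; the robot and the scene stay as the last step left them, time stands still between calls to the robot, and variables do not carry over. Pictures are saved under pics/ and viewed, at most 10 in all, crops included, and the job is handed in when it is done.

Besides the shell and the picture viewer there is one more tool, called after "Emit:" as name(argument=value, ...) on one line, values as JSON. jog_arm: Moves the arm, as the interface text tells. Shifts and turns lie within -1 to 1; 1 stands for 4 cm of shift or 4 degrees of turn. Its arguments: {"type":"object","properties":{"motion":{"type":"array","items":{"type":"number"}},"grip_force":{"type":"number"}},"required":["motion"]}

```bash
mkdir -p pics; python3 - <<'E'
from rig import robot
import cv2
for n in("scene","top"):
    cv2.imwrite(f"pics/{n}0.png",robot.camera(n))
    c=robot.calibration(n);print(n,c)
print(robot.calibration("wrist"));print(robot.get_obs(),robot.tip_reach)
E
```

```text
scene {'fx': 439.96206479506145, 'fy': 439.96206479506145, 'cx': 274.97438176422844, 'cy': 209.11743862693262, 'dist_coeffs': array([-0.00700424,  0.        ,  0.        ,  0.        ,  0.        ]), 'R': array([[ 0.66936099, -0.74254451,  0.02415588],
       [-0.35207071, -0.34566722, -0.8698048 ],
       [ 0.65421868,  0.57370882, -0.49280433]]), 't': array([-0.3091199 ,  0.36777879,  0.84263743])}
top {'fx': 419.93614675284715, 'fy': 419.93614675284715, 'cx': 279.81394555257594, 'cy': 213.078226293456, 'dist_coeffs': array([-0.03619522,  0.        ,  0.        ,  0.        ,  0.        ]), 'R': array([[-0.01407565, -0.99860976,  0.05079785],
       [-0.99163225,  0.00742129, -0.1288814 ],
       [ 0.12832524, -0.05218688, -0.9903581 ]]), 't': array([0.04672341, 0.5847112 , 1.1771888 ])}
{'fx': 359.54878131182534, 'fy': 359.54878131182534, 'cx': 284.8135601925246, 'cy': 205.78253999098965, 'dist_coeffs': array([-0.05719104,  0.        ,  0.        ,  0.        ,  0.        ]), 'T_tool_cam': array([[ 5.04003925e-04, -9.60683080e-01, -2.77646836e-01,
         7.53798623e-02],
       
[... 279 characters left out ...]
85515928e-01,  5.28378150e-01,  1.43378633e+00, -2.42140567e-05,
        1.18141127e+00, -1.78521880e-01]), 'joint_velocities': array([ 1.32252931e-04, -3.58271362e-03, -2.15285741e-03,  1.43517755e-04,
       -2.26286413e-05,  1.34181744e-03]), 'joint_torque': array([-3.00523752e-04, -4.40982556e+01, -1.77149552e+01,  6.34722551e-02,
        5.33532968e-02, -4.35218283e-05]), 'position': array([0.24685849, 0.57339654, 0.19546264]), 'tool_rot': array([ 2.01975478e-01,  9.79390077e-01, -9.24284400e-04, -3.59144635e-04]), 'ft_force': array([ 1.00136096,  0.91255836, -0.05163244]), 'moment': array([0.08123329, 0.01517406, 0.0042111 ]), 'grip_force': 0.0, 'grip_width': 0.08719197549753491} 0.011
```

View pics/top0.png

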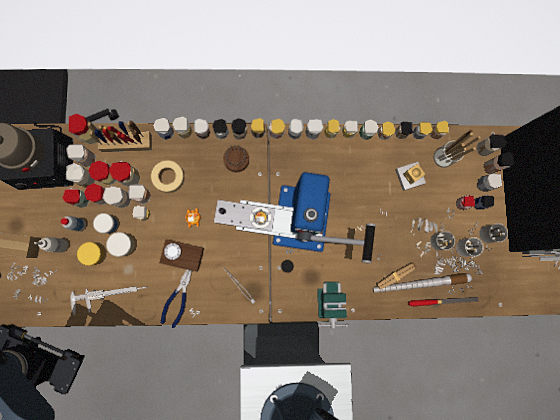

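View pics/scene0.png

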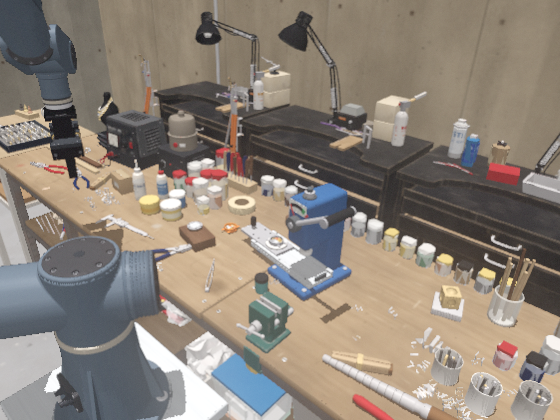

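The top view shows the back on the walnut block at about (173,251), the case in the nest at (261,217), the knob at (222,210) and the lever grip at (369,243). I'll enlarge these next.

```bash
python3 - <<'E'
import cv2
a=cv2.imread("pics/top0.png");s=cv2.imread("pics/scene0.png")
cv2.imwrite("pics/c1.png",cv2.resize(a[180:300,150:310],None,fx=5,fy=5,interpolation=cv2.INTER_CUBIC))
cv2.imwrite("pics/c2.png",cv2.resize(s[170:290,170:330],None,fx=5,fy=5,interpolation=cv2.INTER_CUBIC))
E
```

```text
(no output)
```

View pics/c1.png

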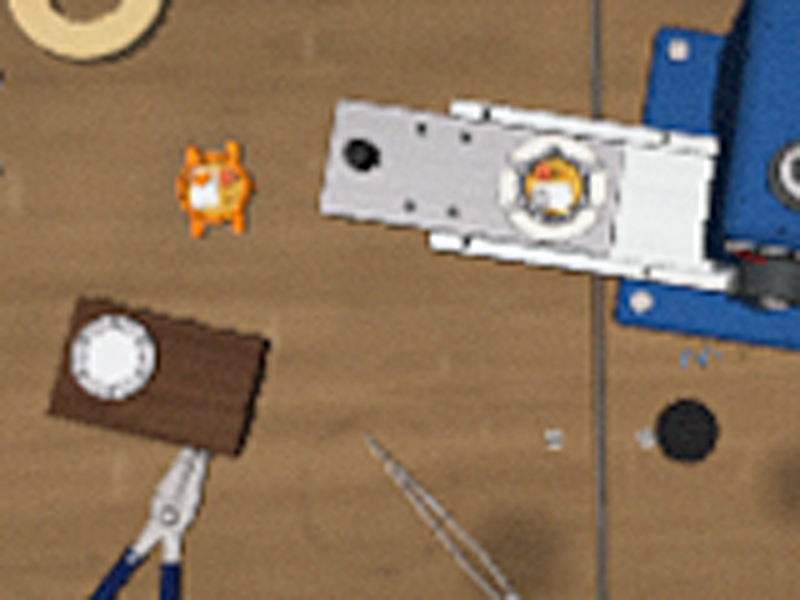

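View pics/c2.png

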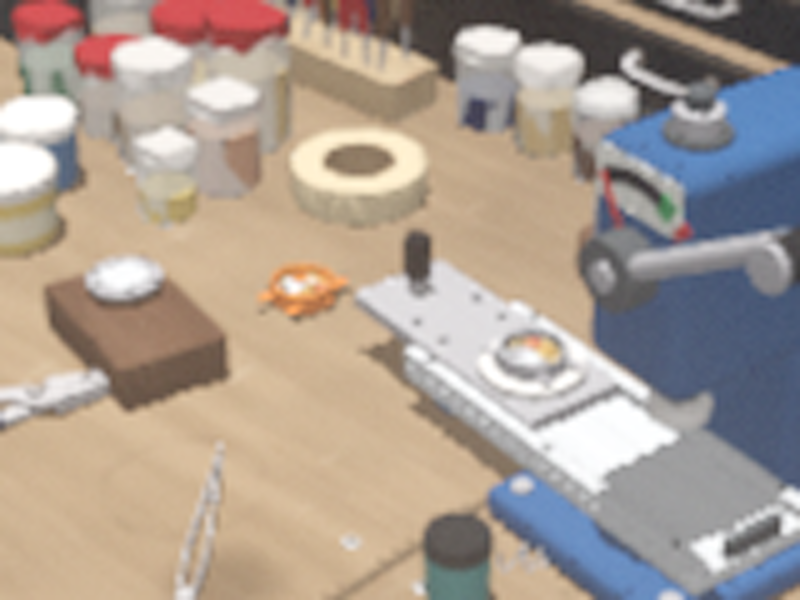

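The crops put the back's face at (114,357) and (124,277), the nest and rim at (553,186) and (531,352), and the knob top at (361,155) and (417,237), in the top and scene crops respectively. Next I turn these into positions.

```bash
cat >h.py <<'E'
import cv2, numpy as np
from scipy.spatial.transform import Rotation as Rn
from rig import robot
def ray(name,uv,obs=None):
    c=robot.calibration(name);K=np.array([[c['fx'],0,c['cx']],[0,c['fy'],c['cy']],[0,0,1]])
    p=cv2.undistortPoints(np.array([[uv]],float),K,c['dist_coeffs'])[0,0]
    d=np.array([p[0],p[1],1])
    if name=="wrist":
        T=c['T_tool_cam'];R=Rn.from_quat(obs['tool_rot']).as_matrix()
        return obs['position']+R@T[:3,3],R@T[:3,:3]@d
    return -c['R'].T@c['t'],c['R'].T@d
def plane(name,uv,z,obs=None):
    o,d=ray(name,uv,obs);return o+d*(z-o[2])/d[2]
def proj(name,X,obs):
    c=robot.calibration(name);T=c['T_tool_cam'];R=Rn.from_quat(obs['tool_rot']).as_matrix()
    x=T[:3,:3].T@(R.T@(np.array(X)-obs['position'])-T[:3,3])
    K=np.array([[c['fx'],0,c['cx']],[0,c['fy'],c['cy']],[0,0,1]])
    return cv2.projectPoints(x.reshape(1,1,3),np.zeros(3),np.zeros(3),K,c['dist_coeffs'])[0].ravel()
E
python3 - <<'E'
from h import *
t=lambda u,v:((u+.5)/5-.5+150,(v+.5)/5-.5+180)
s=lambda u,v:((u+.5)/5-.5+170,(v+.5)/5-.5+170)
np.set_printoptions(precision=4,suppress=True)
for n,a,b,z in(("back",(114,357),(124,274),.0395),("rim",(554,184),(531,350),.059),("nest",(553,187),None,.049),("knob",(361,155),(417,237),.079)):
    print(n,plane("top",t(*a),z),b and plane("scene",s(*b),z))
for uv in((371,225),(367,262)):print("grip",plane("top",uv,.282))
print("ram",plane("top",(311,214),.26))
print("block",[plane("top",t(*a),.03)[:2] for a in((80,297),(270,340),(240,456),(50,413))])
o=robot.get_obs();print(Rn.from_quat(o['tool_rot']).as_matrix())
E
```

```text
back [0.4792 0.3455 0.0395] [0.4775 0.3443 0.0395]
rim [0.5732 0.0967 0.059 ] [0.5652 0.092  0.059 ]
nest [0.5727 0.0972 0.049 ] None
knob [0.5878 0.2036 0.079 ] [0.5853 0.2015 0.079 ]
grip [ 0.5239 -0.1583  0.282 ]
grip [ 0.4387 -0.1454  0.282 ]
ram [ 0.5535 -0.0216  0.26  ]
block [array([0.5139, 0.3673]), array([0.4883, 0.2592]), array([0.4229, 0.2756]), array([0.4483, 0.3829])]
[[-0.9184  0.3956 -0.0011]
 [ 0.3956  0.9184 -0.0017]
 [ 0.0003 -0.002  -1.    ]]
```

```bash
cat >>h.py <<'E'
from scipy.linalg import fractional_matrix_power as fmp
def tooldown(yaw): # world direction angle of tool x, z down
    c,s=np.cos(yaw),np.sin(yaw);return np.array([[c,s,0],[s,-c,0],[0,0,-1.]])
def plan(pos,yaw,n,obs=None):
    o=obs or robot.get_obs();A=np.eye(4);A[:3,:3]=Rn.from_quat(o['tool_rot']).as_matrix();A[:3,3]=o['position']
    B=np.eye(4);B[:3,:3]=tooldown(yaw);B[:3,3]=pos
    P=np.real(fmp(np.linalg.inv(A)@B,1/n))
    r=np.r_[P[:3,3]/.04,np.degrees(Rn.from_matrix(P[:3,:3]).as_rotvec())/4]
    print(n,"rows of",r.round(3).tolist())
E
python3 - <<'E'
from h import *
plan([.478,.345,.13],np.radians(81.7),22)
E
```

```text
22 rows of [-0.384, 0.099, 0.074, -0.001, 0.001, 0.852]
```

Emit:
jog_arm(motion=[-0.384, 0.099, 0.074, 0, 0, 0.852, -1, -0.384, 0.099, 0.074, 0, 0, 0.852, -1, -0.384, 0.099, 0.074, 0, 0, 0.852, -1, -0.384, 0.099, 0.074, 0, 0, 0.852, -1, -0.384, 0.099, 0.074, 0, 0, 0.852, -1, -0.384, 0.099, 0.074, 0, 0, 0.852, -1, -0.384, 0.099, 0.074, 0, 0, 0.852, -1, -0.384, 0.099, 0.074, 0, 0, 0.852, -1, -0.384, 0.099, 0.074, 0, 0, 0.852, -1, -0.384, 0.099, 0.074, 0, 0, 0.852, -1, -0.384, 0.099, 0.074, 0, 0, 0.852, -1])

```text
time: 1.48
position: [0.4022, 0.4984, 0.1636]
tool_rot: [0.508, 0.862, -0.0, 0.0]
ft_force: [0.8, 1.2, -0.3]
grip_width: 0.0868
grip_force: 0.0
```

Emit:
jog_arm(motion=[-0.384, 0.099, 0.074, 0, 0, 0.852, -1, -0.384, 0.099, 0.074, 0, 0, 0.852, -1, -0.384, 0.099, 0.074, 0, 0, 0.852, -1, -0.384, 0.099, 0.074, 0, 0, 0.852, -1, -0.384, 0.099, 0.074, 0, 0, 0.852, -1, -0.384, 0.099, 0.074, 0, 0, 0.852, -1, -0.384, 0.099, 0.074, 0, 0, 0.852, -1, -0.384, 0.099, 0.074, 0, 0, 0.852, -1, -0.384, 0.099, 0.074, 0, 0, 0.852, -1, -0.384, 0.099, 0.074, 0, 0, 0.852, -1, -0.384, 0.099, 0.074, 0, 0, 0.852, -1, 0, 0, 0, 0, 0, 0, -1])

```text
time: 2.98
position: [0.4782, 0.3446, 0.1309]
tool_rot: [0.757, 0.653, -0.001, -0.0]
ft_force: [-0.6, 0.0, 0.2]
grip_width: 0.0869
grip_force: 0.0
```

```bash
python3 - <<'E'
from h import *
import json
o=robot.get_obs();im=robot.camera("wrist");cv2.imwrite("pics/w1.png",im)
print(o['position'],o['q'],Rn.from_quat(o['tool_rot']).as_matrix().round(3))
json.dump({k:np.array(o[k]).tolist() for k in('position','tool_rot')},open('o1.json','w'))
E
```

```text
[0.47820425 0.34455509 0.13091124] [4.34907423e-01 5.61683992e-01 1.58604345e+00 1.13996386e-07
 9.95015021e-01 5.81945802e-01] [[ 0.147  0.989 -0.001]
 [ 0.989 -0.147 -0.   ]
 [-0.001 -0.001 -1.   ]]
```

View pics/w1.png

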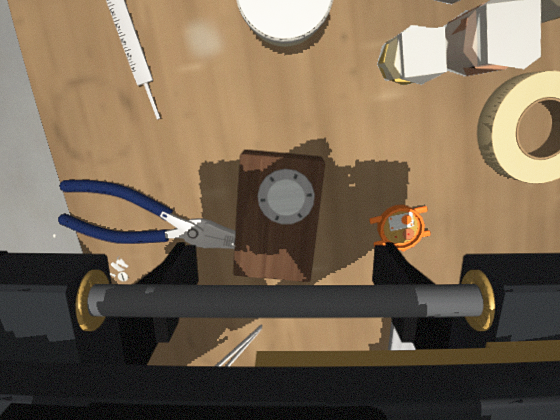

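The back sits at about (287,196) in the wrist view with clear room for both fingers; the gripper's long side runs along the closing line. I'll refine the centre by contour.

```bash
python3 - <<'E'
from h import *
import json
o={k:np.array(v) for k,v in json.load(open('o1.json')).items()}
im=cv2.imread("pics/w1.png");h=cv2.cvtColor(im,cv2.COLOR_BGR2HSV)
m=((h[...,1]<60)&(h[...,2]>90)).astype(np.uint8);m[:150]=0;m[240:]=0;m[:,:245]=0;m[:,330:]=0
cs,_=cv2.findContours(m,0,1);c=max(cs,key=cv2.contourArea);e=cv2.fitEllipse(cv2.convexHull(c));print(e)
p=plane("wrist",e[0],.0395,o);print(p)
plan([p[0],p[1],.043],np.radians(81.7),6)
E
```

```text
((285.5641784667969, 196.3115692138672), (54.37970733642578, 55.46833419799805), 97.78395080566406)
[0.4800376  0.34742028 0.0395    ]
6 rows of [0.009, 0.006, 0.367, -0.001, -0.0, -0.002]
```

Emit:
jog_arm(motion=[0.007, 0.006, 0.367, 0, 0, 0, -0.6, 0.007, 0.006, 0.367, 0, 0, 0, -0.4, 0.007, 0.006, 0.367, 0, 0, 0, -0.3, 0.007, 0.006, 0.367, 0, 0, 0, -0.3, 0.007, 0.006, 0.367, 0, 0, 0, -0.3, 0.007, 0.006, 0.367, 0, 0, 0, -0.3, 0, 0, 0, 0, 0, 0, -0.2], grip_force=20)

```text
time: 3.9
position: [0.479, 0.3468, 0.0416]
tool_rot: [0.756, 0.654, -0.001, -0.0]
ft_force: [-0.4, -0.1, 0.0]
grip_width: 0.0538
grip_force: 0.0
```

Emit:
jog_arm(motion=[0, 0, 0, 0, 0, 0, -0.05, 0, 0, 0, 0, 0, 0, 0.05, 0, 0, 0, 0, 0, 0, 0.2, 0, 0, 0, 0, 0, 0, 0.4, 0, 0, 0, 0, 0, 0, 0.4])

```text
time: 4.53
position: [0.48, 0.3474, 0.0433]
tool_rot: [0.756, 0.654, 0.0, 0.0]
ft_force: [0.9, 0.6, -0.1]
grip_width: 0.0274
grip_force: 0.0
```

```bash
python3 - <<'E'
from h import *
o=robot.get_obs();print(o['grip_width'],o['grip_force'],o['position'])
a=robot.camera("wrist");b=robot.camera("scene");c=robot.camera("top")
cv2.imwrite("pics/w2.png",a)
z=lambda i,f:cv2.resize(i,None,fx=f,fy=f,interpolation=cv2.INTER_CUBIC)
m=np.zeros((600,800,3),np.uint8)
m[:300,:400]=z(a[130:280,185:385],2);m[:300,400:]=z(b[190:265,145:245],4);m[300:,:400]=z(c[215:290,125:225],4)
cv2.imwrite("pics/m2.png",m)
E
```

```text
0.02743311214902825 0.0 [0.47999575 0.34737083 0.04331167]
```

View pics/m2.png

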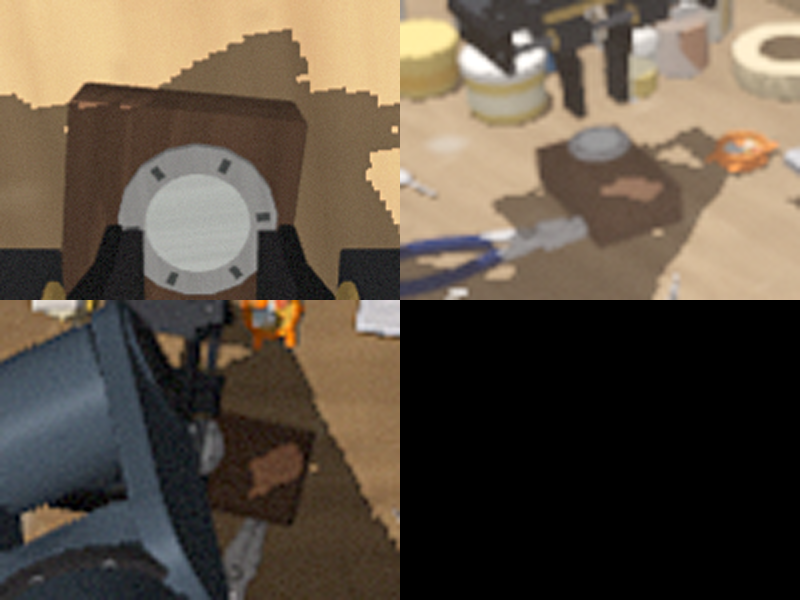

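```bash
python3 - <<'E'
from h import *
o=robot.get_obs();p=o['position'];R=Rn.from_quat(o['tool_rot']).as_matrix()
print("lid via w2",plane("wrist",(283.5,241),.0395,o), "expected px of lid at tcp xy",proj("wrist",[p[0],p[1],.0395],o))
c=robot.calibration("scene");K=np.array([[c['fx'],0,c['cx']],[0,c['fy'],c['cy']],[0,0,1]])
for z in(.032,.0395,.06,.08):
    for y in(-.016,0,.016): print(z,y,cv2.projectPoints(np.array([p[0],p[1],z])+R@[0,y,0],cv2.Rodrigues(c['R'])[0],c['t'],K,c['dist_coeffs'])[0].ravel())
# triangulate lid from wrist views 1,2
import json
o1={k:np.array(v) for k,v in json.load(open('o1.json')).items()}
A=[];b=[]
for n,uv,ob in(("wrist",(285.56,196.3),o1),("wrist",(283.5,241),o),("top",(172.4,251),None),("scene",(194.4,224.4),None)):
    q,d=ray(n,uv,ob);d/=np.linalg.norm(d);M=np.eye(3)-np.outer(d,d);A.append(M);b.append(M@q)
for k in([0,1],[2,3],[0,1,2,3]):print(k,np.linalg.lstsq(np.vstack([A[i] for i in k]),np.hstack([b[i] for i in k]),rcond=None)[0])
E
```

```text
lid via w2 [0.47999777 0.34679387 0.0395    ] expected px of lid at tcp xy [283.25948629 240.14464721]
0.032 -0.016 [189.94686783 227.5191587 ]
0.032 0 [194.55793054 225.82735903]
0.032 0.016 [199.1076307  224.15809525]
0.0395 -0.016 [189.77001286 225.4087948 ]
0.0395 0 [194.39504213 223.72651605]
0.0395 0.016 [198.95835201 222.06671204]
0.06 -0.016 [189.2816874  219.57999194]
0.06 0 [193.94531477 217.92442529]
0.06 0.016 [198.54623172 216.29115531]
0.08 -0.016 [188.79820759 213.80650405]
0.08 0 [193.50009941 212.17799697]
0.08 0.016 [198.13829132 210.57159671]
[0, 1] [0.48024372 0.34861576 0.04411159]
[2, 3] [0.47906919 0.34596267 0.03806035]
[0, 1, 2, 3] [0.47961062 0.34639405 0.03751107]
```

The mosaic shows the back undisturbed and the fingers closed about 25 mm above it, so the tips sit higher than tip_reach suggests. I'll reopen slightly and descend in small steps, watching the force.

Emit:
jog_arm(motion=[0, 0, 0, 0, 0, 0, -0.2, 0, 0, 0, 0, 0, 0, -0.2, 0, 0, 0, 0, 0, 0, -0.2, 0, 0, 0.1, 0, 0, 0, -0.2, 0, 0, 0.1, 0, 0, 0, -0.2, 0, 0, 0, 0, 0, 0, -0.2])

```text
time: 5.42
position: [0.4795, 0.3471, 0.0346]
tool_rot: [0.756, 0.654, -0.001, -0.0]
ft_force: [-0.1, 0.0, -0.3]
grip_width: 0.0517
grip_force: 0.0
```

```bash
python3 - <<'E'
from h import *
o=robot.get_obs();print(o['grip_width'],o['grip_force'],o['position'],o['ft_force'])
a=robot.camera("wrist");b=robot.camera("scene")
z=lambda i,f:cv2.resize(i,None,fx=f,fy=f,interpolation=cv2.INTER_CUBIC)
m=np.zeros((600,800,3),np.uint8)
m[:]=np.vstack([cv2.resize(a[180:330,160:420],(800,300)),z(b[190:240,145:278],6)[:300,:800].clip(0,255) if 0 else cv2.resize(np.clip(b[190:240,145:278].astype(float)*2,0,255).astype(np.uint8),(800,300),interpolation=cv2.INTER_CUBIC)])
cv2.imwrite("pics/m3.png",m)
E
```

```text
0.05171911166011514 0.0 [0.47953891 0.34712917 0.03458379] [-0.12516812  0.01512029 -0.26070724]
```

View pics/m3.png

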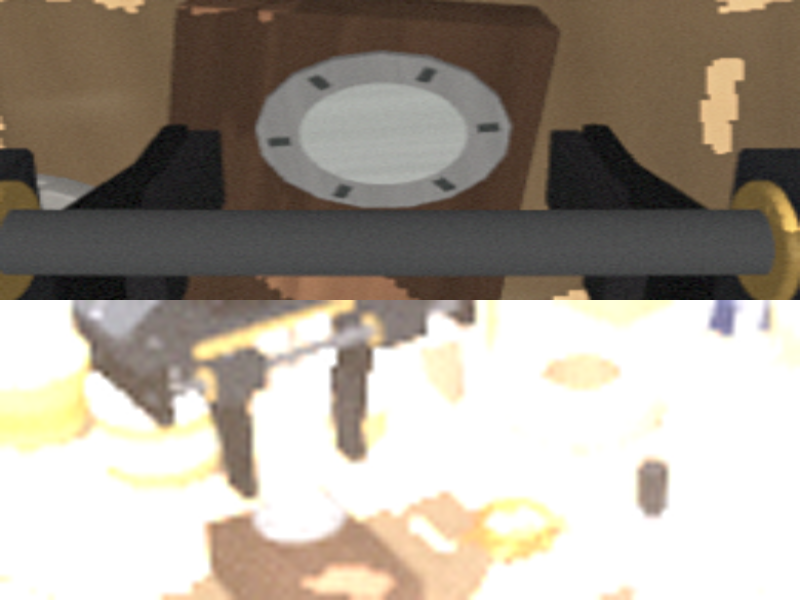

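The fingertips are really at about z = 0.057–0.063, while the TCP reads 0.035. That puts them roughly 25 mm behind the reported TCP, centred on the back. I'll keep descending gently.

Emit:
jog_arm(motion=[0, 0, 0.1, 0, 0, 0, -0.22, 0, 0, 0.1, 0, 0, 0, -0.22, 0, 0, 0.1, 0, 0, 0, -0.22, 0, 0, 0.1, 0, 0, 0, -0.22, 0, 0, 0, 0, 0, 0, -0.22])

```text
time: 6.15
position: [0.4796, 0.3472, 0.0187]
tool_rot: [0.756, 0.654, -0.0, -0.0]
ft_force: [-0.5, 0.0, 0.3]
grip_width: 0.0532
grip_force: 0.0
```

Emit:
jog_arm(motion=[0, 0, 0.05, 0, 0, 0, -0.22, 0, 0, 0.05, 0, 0, 0, -0.22, 0, 0, 0, 0, 0, 0, -0.22])

```text
time: 6.52
position: [0.4798, 0.3473, 0.015]
tool_rot: [0.756, 0.654, -0.0, -0.0]
ft_force: [0.7, -1.0, 0.2]
grip_width: 0.0532
grip_force: 0.0
```

Emit:
jog_arm(motion=[0, 0, 0.05, 0, 0, 0, -0.22, 0, 0, 0.05, 0, 0, 0, -0.22, 0, 0, 0, 0, 0, 0, -0.22])

```text
time: 6.9
position: [0.4798, 0.3473, 0.0109]
tool_rot: [0.756, 0.654, -0.0, -0.0]
ft_force: [0.6, -0.3, -0.2]
grip_width: 0.0531
grip_force: 0.0
```

Emit:
jog_arm(motion=[0, 0, 0.05, 0, 0, 0, -0.22, 0, 0, 0, 0, 0, 0, -0.22])

```text
time: 7.15
position: [0.4798, 0.3473, 0.009]
tool_rot: [0.756, 0.654, -0.0, -0.0]
ft_force: [-0.3, 0.3, 0.1]
grip_width: 0.0529
grip_force: 0.0
```

Emit:
jog_arm(motion=[0, 0, 0.05, 0, 0, 0, -0.22, 0, 0, 0, 0, 0, 0, -0.22])

```text
time: 7.4
position: [0.4798, 0.3473, 0.007]
tool_rot: [0.756, 0.654, -0.0, -0.0]
ft_force: [0.5, -0.2, -0.5]
grip_width: 0.0529
grip_force: 0.0
```

Emit:
jog_arm(motion=[0, 0, 0.04, 0, 0, 0, -0.22, 0, 0, 0, 0, 0, 0, -0.22])

```text
time: 7.65
position: [0.4798, 0.3473, 0.0054]
tool_rot: [0.756, 0.654, -0.0, -0.0]
ft_force: [0.1, 0.1, 0.2]
grip_width: 0.0527
grip_force: 0.0
```

Emit:
jog_arm(motion=[0, 0, 0.04, 0, 0, 0, -0.22, 0, 0, 0, 0, 0, 0, -0.22])

```text
time: 7.9
position: [0.4801, 0.3474, 0.0043]
tool_rot: [0.756, 0.654, 0.0, 0.0]
ft_force: [-1.4, -0.9, 3.2]
grip_width: 0.0529
grip_force: 1.3
```

Emit:
jog_arm(motion=[0, 0, 0.03, 0, 0, 0, -0.22, 0, 0, 0, 0, 0, 0, -0.22])

```text
time: 8.15
position: [0.4801, 0.3474, 0.0042]
tool_rot: [0.756, 0.654, 0.0, 0.0]
ft_force: [-1.4, -1.3, 10.2]
grip_width: 0.0533
grip_force: 5.1
```

Contact with the block is at TCP z = 0.0043, so the tips are 25.7 mm above the TCP. I'll back off slightly and close.

Emit:
jog_arm(motion=[0, 0, -0.085, 0, 0, 0, -0.22, 0, 0, 0, 0, 0, 0, -0.1, 0, 0, 0, 0, 0, 0, 0, 0, 0, 0, 0, 0, 0, 0.1, 0, 0, 0, 0, 0, 0, 0.2, 0, 0, 0, 0, 0, 0, 0.2], grip_force=20)

```text
time: 8.9
position: [0.4799, 0.3473, 0.0059]
tool_rot: [0.756, 0.654, -0.0, -0.0]
ft_force: [0.1, -0.3, -0.0]
grip_width: 0.0448
grip_force: 20.0
```

```bash
python3 - <<'E'
from h import *
o=robot.get_obs();o['position']=o['position']+[0,0,.12]
plan([.570,.096,.17],np.radians(81.7),10,o)
E
```

```text
10 rows of [-0.589, 0.314, -0.11, -0.0, 0.0, 0.0]
```

Emit:
jog_arm(motion=[0, 0, -0.1, 0, 0, 0, 0.2, 0, 0, -0.3, 0, 0, 0, 0.2, 0, 0, -0.5, 0, 0, 0, 0.2, 0, 0, -0.6, 0, 0, 0, 0.2, 0, 0, -0.6, 0, 0, 0, 0.2, 0, 0, -0.6, 0, 0, 0, 0.2, 0, 0, -0.3, 0, 0, 0, 0.2])

```text
time: 9.78
position: [0.4808, 0.3478, 0.1284]
tool_rot: [0.756, 0.654, 0.002, 0.0]
ft_force: [-0.4, 0.6, -0.5]
grip_width: 0.0446
grip_force: 20.0
```

Emit:
jog_arm(motion=[-0.3, 0.15, -0.1, 0, 0, 0, 0.2, -0.6, 0.31, -0.1, 0, 0, 0, 0.2, -0.6, 0.31, -0.1, 0, 0, 0, 0.2, -0.6, 0.31, -0.1, 0, 0, 0, 0.2, -0.6, 0.31, -0.1, 0, 0, 0, 0.2, -0.6, 0.32, -0.1, 0, 0, 0, 0.2, -0.6, 0.32, -0.1, 0, 0, 0, 0.2, -0.6, 0.32, -0.1, 0, 0, 0, 0.2, -0.6, 0.32, -0.1, 0, 0, 0, 0.2, -0.6, 0.32, -0.1, 0, 0, 0, 0.2, -0.55, 0.3, -0.1, 0, 0, 0, 0.2, 0, 0, 0, 0, 0, 0, 0.2])

```text
time: 11.28
position: [0.5744, 0.0788, 0.1696]
tool_rot: [0.757, 0.653, -0.0, -0.0]
ft_force: [0.1, 0.8, -0.3]
grip_width: 0.0447
grip_force: 20.0
```

```bash
python3 - <<'E'
from h import *
import json
o=robot.get_obs();im=robot.camera("wrist");cv2.imwrite("pics/w4.png",im)
print(o['position'],o['q'],o['grip_width'])
json.dump({k:np.array(o[k]).tolist() for k in('position','tool_rot')},open('o4.json','w'))
cv2.imwrite("pics/w4c.png",cv2.resize(im[120:300,165:405],(800,600),interpolation=cv2.INTER_CUBIC))
E
```

```text
[0.57443132 0.07876007 0.16958499] [-5.61773349e-02  4.99257207e-01  1.57589994e+00 -3.82580031e-04
  1.06705128e+00  9.18985949e-02] 0.04466516757624431
```

View pics/w4c.png

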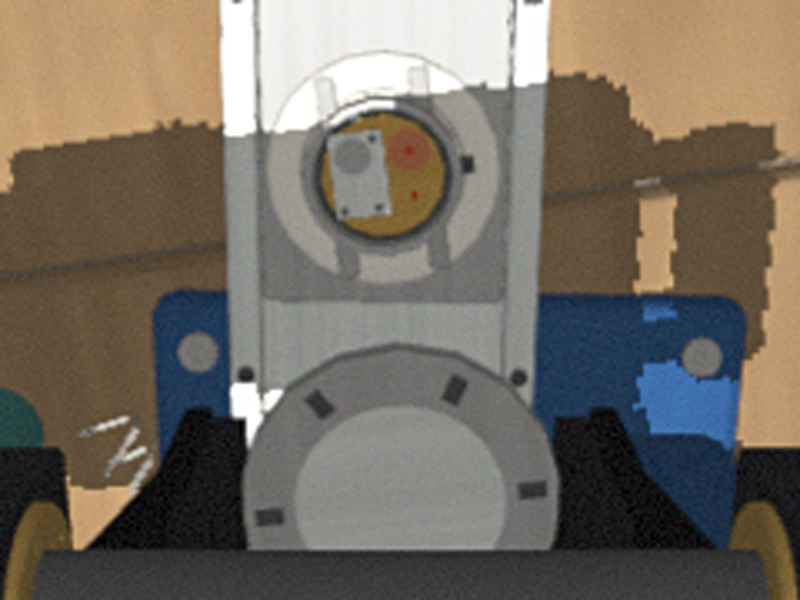

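```bash
python3 - <<'E'
from h import *
import json
np.set_printoptions(precision=4,suppress=True)
o={k:np.array(v) for k,v in json.load(open('o4.json')).items()}
cr=lambda u,v:(165+(u+.5)*.3-.5,120+(v+.5)*.3-.5)
I={'position':np.zeros(3),'tool_rot':np.array([0,0,0,1.])}
for zl in(-.0337,-.031):
    e=[plane("wrist",cr(*a),zl,I) for a in((400,345),(243,497),(558,497))]
    print("edge front, left, right",*e)
    # inner disc top edge
    print("inner",plane("wrist",cr(400,405),zl,I),plane("wrist",cr(294,497),zl,I),plane("wrist",cr(507,497),zl,I))
    sol=None
rim=plane("wrist",cr(382,175),.059,o);nest=plane("wrist",cr(383.5,167.5),.049,o)
print("rim",rim,"nest",nest)
a=plane("wrist",cr(383.5,52),.049,o);b=plane("wrist",cr(383.5,283),.049,o);print("nest from ends",(a+b)/2,np.linalg.norm(a-b))
a=plane("wrist",cr(382,97),.059,o);b=plane("wrist",cr(382,253),.059,o);print("rim from ends",(a+b)/2,np.linalg.norm(a-b))
a=plane("wrist",cr(302,173),.059,o);b=plane("wrist",cr(463,173),.059,o);print("rim from sides",(a+b)/2,np.linalg.norm(a-b))
E
```

```text
edge front, left, right [ 0.0231  0.0008 -0.0337] [ 0.0002 -0.0216 -0.0337] [ 0.0002  0.0234 -0.0337]
inner [ 0.0143  0.0008 -0.0337] [ 0.0002 -0.0143 -0.0337] [ 0.0002  0.0161 -0.0337]
edge front, left, right [ 0.0222  0.0008 -0.031 ] [-0.0011 -0.022  -0.031 ] [-0.0011  0.0238 -0.031 ]
inner [ 0.0132  0.0008 -0.031 ] [-0.0011 -0.0146 -0.031 ] [-0.0011  0.0163 -0.031 ]
rim [0.5734 0.0984 0.059 ] nest [0.5736 0.0984 0.049 ]
nest from ends [0.5735 0.0976 0.049 ] 0.06131250320181077
rim from ends [0.5733 0.098  0.059 ] 0.04017700544876093
rim from sides [0.5736 0.0989 0.059 ] 0.040838201713119915
```

The crop shows the case rim at crop (382,175), the nest at (383,168), and the held back level at crop (400,~497), centred in the fingers. That puts the rim at about (0.573, 0.098). I'll move above it and descend.

```bash
python3 - <<'E'
from h import *
plan([.5728,.098,.05],np.radians(81.7),8)
E
```

```text
8 rows of [0.055, -0.01, 0.373, -0.003, -0.0, -0.004]
```

Emit:
jog_arm(motion=[0.11, -0.02, 0.3, 0, 0, 0, 0.2, 0.11, -0.02, 0.4, 0, 0, 0, 0.2, 0.11, -0.02, 0.4, 0, 0, 0, 0.2, 0.11, -0.02, 0.4, 0, 0, 0, 0.2, 0, 0, 0.4, 0, 0, 0, 0.2, 0, 0, 0.4, 0, 0, 0, 0.2, 0, 0, 0.4, 0, 0, 0, 0.2, 0, 0, 0.28, 0, 0, 0, 0.2, 0, 0, 0, 0, 0, 0, 0.2, 0, 0, 0, 0, 0, 0, 0.2])

```text
time: 12.58
position: [0.574, 0.0988, 0.0513]
tool_rot: [0.756, 0.654, 0.0, 0.0]
ft_force: [-0.5, 0.0, -1.0]
grip_width: 0.0447
grip_force: 20.0
```

Emit:
jog_arm(motion=[0, 0, 0.1, 0, 0, 0, 0.2, 0, 0, 0.1, 0, 0, 0, 0.2, 0, 0, 0.08, 0, 0, 0, 0.2, 0, 0, 0, 0, 0, 0, 0.2])

```text
time: 13.08
position: [0.5732, 0.0989, 0.0394]
tool_rot: [0.756, 0.654, -0.0, -0.0]
ft_force: [-0.3, 0.3, 1.2]
grip_width: 0.0444
grip_force: 20.0
```

Emit:
jog_arm(motion=[-0.02, -0.01, 0.05, 0, 0, 0, 0.2, 0, 0, 0.05, 0, 0, 0, 0.2, 0, 0, 0, 0, 0, 0, 0.2])

```text
time: 13.45
position: [0.5729, 0.0981, 0.0356]
tool_rot: [0.756, 0.654, -0.0, -0.0]
ft_force: [0.4, 0.5, -0.9]
grip_width: 0.0448
grip_force: 20.0
```

Emit:
jog_arm(motion=[0, 0, 0.05, 0, 0, 0, 0.2, 0, 0, 0, 0, 0, 0, 0.2])

```text
time: 13.7
position: [0.5729, 0.0981, 0.0336]
tool_rot: [0.756, 0.654, -0.0, -0.0]
ft_force: [-0.9, 0.6, -0.0]
grip_width: 0.045
grip_force: 20.0
```

Emit:
jog_arm(motion=[0, 0, 0.04, 0, 0, 0, 0.2, 0, 0, 0, 0, 0, 0, 0.2])

```text
time: 13.95
position: [0.5729, 0.0981, 0.032]
tool_rot: [0.756, 0.654, -0.0, -0.0]
ft_force: [-0.6, -1.2, -1.5]
grip_width: 0.0444
grip_force: 20.0
```

Emit:
jog_arm(motion=[0, 0, 0.03, 0, 0, 0, 0.2, 0, 0, 0, 0, 0, 0, 0.2])

```text
time: 14.2
position: [0.5729, 0.0981, 0.0309]
tool_rot: [0.756, 0.654, -0.0, -0.0]
ft_force: [-0.3, 0.1, -1.4]
grip_width: 0.0445
grip_force: 20.0
```

Emit:
jog_arm(motion=[0, 0, 0.03, 0, 0, 0, 0.2, 0, 0, 0, 0, 0, 0, 0.2])

```text
time: 14.45
position: [0.5731, 0.0981, 0.0298]
tool_rot: [0.756, 0.654, 0.0, 0.0]
ft_force: [0.9, -0.5, 1.0]
grip_width: 0.0449
grip_force: 20.0
```

Emit:
jog_arm(motion=[0, 0, 0.025, 0, 0, 0, 0.2, 0, 0, 0, 0, 0, 0, 0.2])

```text
time: 14.7
position: [0.5731, 0.0981, 0.0297]
tool_rot: [0.756, 0.654, 0.0, 0.0]
ft_force: [-2.9, 0.2, 6.8]
grip_width: 0.0449
grip_force: 20.0
```

Emit:
jog_arm(motion=[0, 0, 0.025, 0, 0, 0, 0.2, 0, 0, 0, 0, 0, 0, 0.2])

```text
time: 14.95
position: [0.5732, 0.0981, 0.0296]
tool_rot: [0.756, 0.654, 0.0, 0.0]
ft_force: [-3.1, 0.2, 11.4]
grip_width: 0.0445
grip_force: 20.0
```

The back stopped at z = 0.0297, the expected seat height (0.0299). I'll relieve the load, release it, lift and look.

Emit:
jog_arm(motion=[0, 0, -0.04, 0, 0, 0, 0.2, 0, 0, 0, 0, 0, 0, 0, 0, 0, 0, 0, 0, 0, -0.2, 0, 0, 0, 0, 0, 0, -0.35, 0, 0, -0.1, 0, 0, 0, -0.35, 0, 0, -0.3, 0, 0, 0, -0.35, 0, 0, -0.6, 0, 0, 0, -0.35, 0, 0, -0.8, 0, 0, 0, -0.35, 0, 0, -0.8, 0, 0, 0, -0.35, 0, 0, -0.7, 0, 0, 0, -0.35, 0, 0, 0, 0, 0, 0, -0.35])

```text
time: 16.32
position: [0.575, 0.0982, 0.1645]
tool_rot: [0.756, 0.654, 0.003, 0.002]
ft_force: [-0.1, -0.5, -0.4]
grip_width: 0.0591
grip_force: 0.0
```

```bash
python3 - <<'E'
from h import *
o=robot.get_obs();im=robot.camera("wrist");cv2.imwrite("pics/w5.png",im)
print(o['position'],o['q'],o['grip_width'])
cv2.imwrite("pics/w5c.png",cv2.resize(im[60:270,145:425],(800,600),interpolation=cv2.INTER_CUBIC))
# nest-to-knob geometry in tool frame: yaw measured from top: knob dir
k=plane("top",(222.0,210.6),.079);print("knob",k)
E
```

```text
[0.57504929 0.09816946 0.16449818] [-2.23726119e-02  5.07158503e-01  1.57796489e+00  3.18939862e-05
  1.04975043e+00  1.22157323e-01] 0.05906283605839948
knob [0.5878282  0.20307713 0.079     ]
```

View pics/w5c.png

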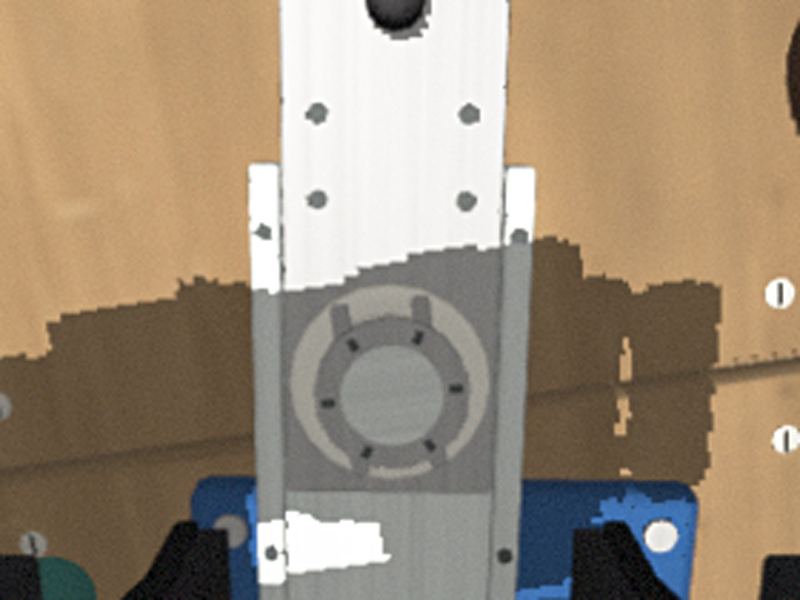

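The back sits concentric in the case: flange at about (390,388), nest ring at (389,382). Next is the slide knob, which I'll grasp from above.

```bash
python3 - <<'E'
from h import *
plan([.588,.2055,.11],np.radians(81.5),5)
E
```

```text
5 rows of [0.542, -0.008, 0.264, 0.009, -0.001, 0.011]
```

Emit:
jog_arm(motion=[0.54, -0.01, 0.26, 0.01, 0, 0.01, -0.35, 0.54, -0.01, 0.26, 0.01, 0, 0.01, -0.35, 0.54, -0.01, 0.26, 0.01, 0, 0.01, -0.35, 0.54, -0.01, 0.26, 0.01, 0, 0.01, -0.35, 0.54, -0.01, 0.26, 0.01, 0, 0.01, -0.35, 0, 0, 0.3, 0, 0, 0, -0.35, 0, 0, 0, 0, 0, 0, -0.35, 0, 0, 0, 0, 0, 0, -0.35])

```text
time: 17.38
position: [0.5867, 0.2046, 0.0975]
tool_rot: [0.758, 0.653, -0.001, -0.001]
ft_force: [-0.0, 0.4, -1.4]
grip_width: 0.0585
grip_force: 0.0
```

Emit:
jog_arm(motion=[0, 0, 0.4, 0, 0, 0, -0.35, 0, 0, 0.4, 0, 0, 0, -0.35, 0, 0, 0.4, 0, 0, 0, -0.35, 0, 0, 0.4, 0, 0, 0, -0.35, 0, 0, 0, 0, 0, 0, -0.35])

```text
time: 18.0
position: [0.5849, 0.2051, 0.0313]
tool_rot: [0.757, 0.653, -0.003, -0.002]
ft_force: [-0.7, -0.2, -0.1]
grip_width: 0.0589
grip_force: 0.0
```

Emit:
jog_arm(motion=[0, 0.07, 0.05, 0, 0, 0, -0.2, 0, 0, 0, 0, 0, 0, 0.1, 0, 0, 0, 0, 0, 0, 0.4, 0, 0, 0, 0, 0, 0, 0.7, 0, 0, 0, 0, 0, 0, 0.7, 0, 0, 0, 0, 0, 0, 0.7], grip_force=8)

```text
time: 18.75
position: [0.5896, 0.2049, 0.0315]
tool_rot: [0.757, 0.653, -0.001, -0.001]
ft_force: [0.5, -0.9, 0.5]
grip_width: 0.0168
grip_force: 8.0
```

The knob is gripped (16.8 mm opening). Pushing the slide in.

Emit:
jog_arm(motion=[-0.05, 0, 0, 0, 0, 0, 0.7, -0.12, 0, 0, 0, 0, 0, 0.7, -0.2, 0, 0, 0, 0, 0, 0.7, -0.25, 0, 0, 0, 0, 0, 0.7, -0.25, 0, 0, 0, 0, 0, 0.7, -0.25, 0, 0, 0, 0, 0, 0.7, -0.25, 0, 0, 0, 0, 0, 0.7, -0.25, 0, 0, 0, 0, 0, 0.7, -0.25, 0, 0, 0, 0, 0, 0.7, -0.25, 0, 0, 0, 0, 0, 0.7, -0.2, 0, 0, 0, 0, 0, 0.7, 0, 0, 0, 0, 0, 0, 0.7])

```text
time: 20.25
position: [0.5746, 0.1116, 0.0314]
tool_rot: [0.757, 0.653, -0.002, -0.001]
ft_force: [-2.9, -0.9, 6.2]
grip_width: 0.0167
grip_force: 8.0
```

Emit:
jog_arm(motion=[-0.2, 0, 0, 0, 0, 0, 0.7, -0.15, 0, 0, 0, 0, 0, 0.7, -0.1, 0, 0, 0, 0, 0, 0.7, -0.1, 0, 0, 0, 0, 0, 0.7, 0, 0, 0, 0, 0, 0, 0.7])

```text
time: 20.88
position: [0.5712, 0.0905, 0.0314]
tool_rot: [0.757, 0.653, -0.002, -0.002]
ft_force: [-2.2, -0.6, 6.1]
grip_width: 0.017
grip_force: 8.0
```

Emit:
jog_arm(motion=[-0.08, 0, 0, 0, 0, 0, 0.7, -0.05, 0, 0, 0, 0, 0, 0.7, 0, 0, 0, 0, 0, 0, 0.7])

```text
time: 21.25
position: [0.5706, 0.0864, 0.0314]
tool_rot: [0.758, 0.653, -0.001, -0.002]
ft_force: [-1.1, 2.6, 5.7]
grip_width: 0.0168
grip_force: 8.0
```

Emit:
jog_arm(motion=[-0.07, 0, 0, 0, 0, 0, 0.7, 0, 0, 0, 0, 0, 0, 0.7])

```text
time: 21.5
position: [0.5705, 0.0854, 0.0313]
tool_rot: [0.758, 0.652, -0.0, -0.003]
ft_force: [0.3, 8.6, 3.6]
grip_width: 0.0165
grip_force: 8.1
```

Emit:
jog_arm(motion=[-0.07, 0, 0, 0, 0, 0, 0.7, 0, 0, 0, 0, 0, 0, 0.7])

```text
time: 21.75
position: [0.5701, 0.083, 0.0311]
tool_rot: [0.758, 0.652, -0.0, -0.003]
ft_force: [-0.1, 9.5, 2.7]
grip_width: 0.0167
grip_force: 8.0
```

The slide is at its stop: 0.12 m travelled and 9 N of resistance, with the pads slipping on the knob. Releasing and lifting clear.

Emit:
jog_arm(motion=[0.04, 0, 0, 0, 0, 0, 0.4, 0, 0, 0, 0, 0, 0, 0.2, 0, 0, 0, 0, 0, 0, 0.0, 0, 0, -0.3, 0, 0, 0, 0, 0, 0, -0.8, 0, 0, 0, 0, 0, 0, -0.9, 0, 0, 0, 0, 0, 0, -0.9, 0, 0, 0, 0, 0, 0, -0.9, 0, 0, 0, 0, 0, 0, -0.9, 0, 0, 0, 0.5, 0, 0, -0.9, 0, 0, 0, 1, 0, 0, -0.9, 0, 0, 0, 1, 0, 0, 0, 0, 0, 0, 1])

```text
time: 23.25
position: [0.5738, 0.0819, 0.2955]
tool_rot: [0.758, 0.653, 0.002, 0.002]
ft_force: [0.3, -0.5, 0.1]
grip_width: 0.0115
grip_force: 0.0
```

```bash
python3 - <<'E'
from h import *
o=robot.get_obs();print(o['position'],o['q'].round(3),o['grip_width'])
cv2.imwrite("pics/t6.png",robot.camera("top"));cv2.imwrite("pics/s6.png",robot.camera("scene"))
px=np.array([.989,-.149]);py=np.array([.149,.989])
g=np.array([.4813,-.1519]);H=g+py*.165*np.cos(.55)
tgt=lambda q:np.r_[H-px*.025-py*.165*np.cos(.55-q),.185+.165*np.sin(.55-q)+.011-.0257]
print("start tgt",tgt(0));plan(np.r_[tgt(0)[:2],.30],np.radians(81.4),8)
for q in np.arange(0,1.05,.1):
    t=tgt(q);print(round(q,1),t.round(4),"row from prev x,z",((-165*(np.cos(.55-q)-np.cos(.65-q)))/40).round(3),((-165*(np.sin(.55-q)-np.sin(.65-q)))/40).round(3))
E
```

```text
[0.57377488 0.08186675 0.2955394 ] [-0.051  0.364  1.425  0.     1.347  0.097] 0.011535243781423104
start tgt [ 0.456575   -0.148175    0.25654339]
8 rows of [-0.765, -0.248, -0.026, -0.006, 0.0, 0.003]
0.0 [ 0.4566 -0.1482  0.2565] row from prev x,z -0.233 0.34
0.1 [ 0.4554 -0.156   0.2421] row from prev x,z -0.198 0.362
0.2 [ 0.4544 -0.1623  0.2269] row from prev x,z -0.161 0.38
0.3 [ 0.4537 -0.1672  0.2111] row from prev x,z -0.122 0.394
0.4 [ 0.4532 -0.1704  0.195 ] row from prev x,z -0.082 0.404
0.5 [ 0.453  -0.172   0.1785] row from prev x,z -0.041 0.41
0.6 [ 0.453  -0.172   0.1621] row from prev x,z -0.0 0.412
0.7 [ 0.4532 -0.1704  0.1456] row from prev x,z 0.041 0.41
0.8 [ 0.4537 -0.1672  0.1295] row from prev x,z 0.082 0.404
0.9 [ 0.4544 -0.1623  0.1137] row from prev x,z 0.122 0.394
1.0 [ 0.4554 -0.156   0.0985] row from prev x,z 0.161 0.38
```

Emit:
jog_arm(motion=[-0.4, -0.13, -0.08, 0, 0, 0, 1, -0.77, -0.25, -0.08, 0, 0, 0, 1, -0.77, -0.25, 0, 0, 0, 0, 1, -0.77, -0.25, 0, 0, 0, 0, 1, -0.77, -0.25, 0, 0, 0, 0, 1, -0.77, -0.25, 0, 0, 0, 0, 1, -0.77, -0.25, 0, 0, 0, 0, 1, -0.77, -0.25, 0, 0, 0, 0, 1, -0.33, -0.1, 0, 0, 0, 0, 1, 0, 0, 0, 0, 0, 0, 1, 0, 0, 0, 0, 0, 0, 1])

```text
time: 24.72
position: [0.4574, -0.1476, 0.2978]
tool_rot: [0.757, 0.653, -0.001, -0.002]
ft_force: [0.5, 0.0, -0.0]
grip_width: 0.0006
grip_force: 0.0
```

```bash
python3 - <<'E'
from h import *
o=robot.get_obs();print(o['position'],o['q'].round(3),o['grip_width'])
plan([.4563,-.150,.262],np.radians(81.4),4)
E
```

```text
[ 0.45739693 -0.14760668  0.29777716] [-5.450e-01  2.140e-01  1.641e+00 -1.000e-03  1.291e+00 -3.970e-01] 0.0005502397973292518
4 rows of [-0.016, -0.004, 0.224, -0.014, -0.003, 0.009]
```

Emit:
jog_arm(motion=[-0.02, 0, 0.22, 0, 0, 0, 1, -0.02, 0, 0.22, 0, 0, 0, 1, -0.02, 0, 0.22, 0, 0, 0, 1, -0.02, 0, 0.22, 0, 0, 0, 1, 0, 0, 0, 0, 0, 0, 1])

```text
time: 25.35
position: [0.4562, -0.1511, 0.2618]
tool_rot: [0.758, 0.653, -0.001, -0.002]
ft_force: [0.0, -0.6, 0.7]
grip_width: 0.0005
grip_force: 0.0
```

Emit:
jog_arm(motion=[0, 0, 0.1, 0, 0, 0, 1, 0, 0, 0, 0, 0, 0, 1])

```text
time: 25.6
position: [0.4567, -0.1514, 0.2587]
tool_rot: [0.757, 0.653, -0.001, -0.001]
ft_force: [-1.0, -0.9, -0.1]
grip_width: 0.0005
grip_force: 0.0
```

Emit:
jog_arm(motion=[0, 0, 0.07, 0, 0, 0, 1, 0, 0, 0, 0, 0, 0, 1])

```text
time: 25.85
position: [0.457, -0.1517, 0.2564]
tool_rot: [0.758, 0.653, -0.001, -0.001]
ft_force: [-0.1, 0.1, 2.3]
grip_width: 0.0002
grip_force: 1.0
```

Contact came at TCP z = 0.2564, as predicted (0.2565). Now following the arc down.

Emit:
jog_arm(motion=[-0.06, 0, 0.18, 0, 0, 0, 1, -0.07, 0, 0.18, 0, 0, 0, 1, -0.08, 0, 0.19, 0, 0, 0, 1, -0.08, 0, 0.19, 0, 0, 0, 1, -0.06, 0, 0.2, 0, 0, 0, 1, -0.06, 0, 0.2, 0, 0, 0, 1, -0.04, 0, 0.2, 0, 0, 0, 1, -0.04, 0, 0.2, 0, 0, 0, 1, -0.02, 0, 0.2, 0, 0, 0, 1, -0.02, 0, 0.2, 0, 0, 0, 1, 0, 0, 0, 0, 0, 0, 1])

```text
time: 27.22
position: [0.4529, -0.1719, 0.1777]
tool_rot: [0.758, 0.653, -0.001, -0.002]
ft_force: [-0.7, -1.6, 2.4]
grip_width: 0.0007
grip_force: 1.6
```

Emit:
jog_arm(motion=[0, 0, 0.2, 0, 0, 0, 1, 0, 0, 0.2, 0, 0, 0, 1, 0.02, 0, 0.2, 0, 0, 0, 1, 0.02, 0, 0.2, 0, 0, 0, 1, 0.04, 0, 0.2, 0, 0, 0, 1, 0.04, 0, 0.2, 0, 0, 0, 1, 0, 0, 0, 0, 0, 0, 1])

```text
time: 28.1
position: [0.4538, -0.1673, 0.1299]
tool_rot: [0.757, 0.653, -0.001, -0.002]
ft_force: [-0.2, -1.7, 3.5]
grip_width: 0.0004
grip_force: 2.0
```

Emit:
jog_arm(motion=[0.05, 0, 0.2, 0, 0, 0, 1, 0.06, 0, 0.19, 0, 0, 0, 1, 0.08, 0, 0.19, 0, 0, 0, 1, 0.08, 0, 0.19, 0, 0, 0, 1, 0, 0, 0, 0, 0, 0, 1, 0, 0, 0, 0, 0, 0, 1])

```text
time: 28.85
position: [0.4557, -0.157, 0.0997]
tool_rot: [0.757, 0.653, -0.001, -0.001]
ft_force: [-0.2, -3.5, 6.2]
grip_width: 0.0005
grip_force: 2.8
```

```bash
python3 - <<'E'
from h import *
o=robot.get_obs();print(o['position'],o['ft_force'])
b=robot.camera("scene");t=robot.camera("top")
f=lambda i:cv2.resize(i,(400,600),interpolation=cv2.INTER_CUBIC)
cv2.imwrite("pics/f7.png",np.hstack([f(b[190:250,285:325]),f(b[180:315,235:325])]))
E
```

```text
[ 0.45568913 -0.15701205  0.09966761] [-0.1730853  -3.54409613  6.16730489]
```

View pics/f7.png

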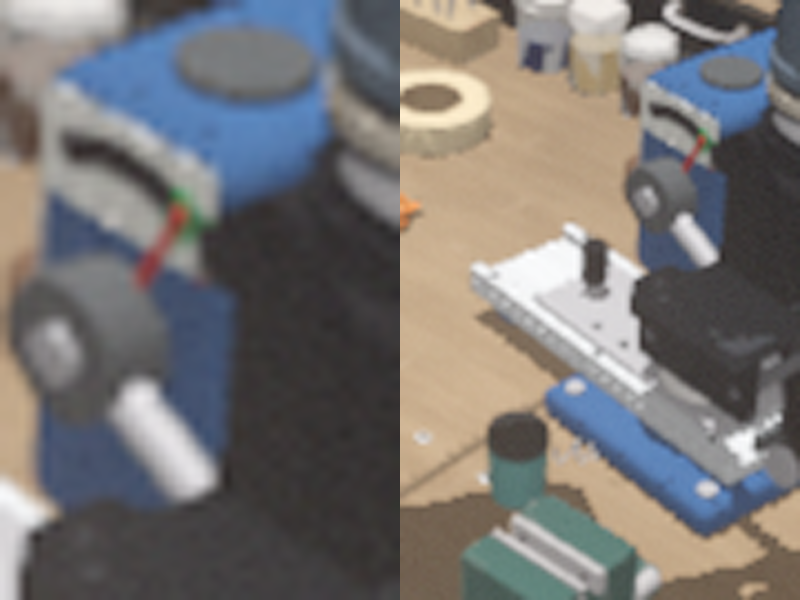

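The red pointer stands in the green field, at about (180,205). The slide is in, and the lever force of about 6 N matches. Handing in.

```bash
python3 -c "
from rig import robot
print(robot.hand_in())"
```

```text
the job is handed in; nothing more can be done
None
```

I seated the back in the case, pushed the slide home to its stop, and handed the job in holding the lever with its red pointer in the green field (about 0.99 rad, 6 N, about 29 s of the 64 s).

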